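# Open the blue-lidded sample case in the vet lab

### The job

The blood tubes in the blue-lidded sample case are due in the analyser. Swing that case's orange latch lever clear of the lid (a quarter turn towards its front), then lift the blue lid by its handle until it stands upright and leave it standing open, the lever still swung clear. Do not touch the yellow-lidded case.

Things in the scene. Friction and masses are not known exactly. Their poses are not given: they have to be found in the camera images.
- blue_case: White sample case with a blue lid, fixed to the table, 150 deep (x) x 210 wide (y) x 102 high with its lid shut. Origin: centre of its underside. x points from its front (nearest the robot) to its back, y to its left, z up. The lengths given with the latch and the lid are mm in this frame. A grey bracket under the latch pivot spans x -78 to -32, y -141 to -105, top at z 102.
- blue_latch (a joint): Orange lever, 14 wide, z 104 to 112, on a vertical pivot at x -55, y -127. Upright orange peg, diameter 14, z 112 to 152, stands on it 60 from the pivot. Value in rad: 0 = points to +y across the lid, holding it down (peg at x -55, y -67); grows counter-clockwise from above; pi/2 = points to the front (-x), clear; stop at 1.75. About 1 N moves the peg; it stays where left.
- blue_lid (a joint): Blue plate, 154 x 214 x 10, top at z 102, hinged along y at x 77, z 92 (back edge). Handle: round aluminium bar, 12 thick, along y from y -10 to 70 with an upright at each end; bar centre at x -43, y 30, z 144 when shut. Value in rad: 0 shut, pi/2 upright, stop at 1.75. Stiff hinge: about 5 N at the bar; stays where left.
- yellow_case: Same kind and size of case and latch with a yellow lid, to be left alone. Origin and axes as for the blue case; bracket and lever included it reaches 107 to its left and 141 to its right.

How it is judged:
On the way, in this order (a step that is already met when the one before it is completed fails the run):
1. the blue case's latch lever is swung at least 1.2 rad from the latched position while the lid is still shut (value of joint blue_latch above 1.2 rad and value of joint blue_lid below 0.1 rad), for 0.2 s.
2. the blue lid is raised to at least 1.15 rad (value of joint blue_lid above 1.15 rad), for 0.2 s.
At the end, for the whole second after the job is handed in: The blue lid stands open, still, at 1.15 rad (66 degrees) or more, and the blue case's latch lever is at 1.2 rad (69 degrees) or more (value of joint blue_lid above 1.15 rad and value of joint blue_latch above 1.2 rad and velocity of joint blue_lid between -0.05 and 0.05 rad/s); the robot touches nothing.
It fails at once if the yellow-lidded case, its lid or its latch is touched with more than 2 N (contact force between any of the arm, the fingers and yellow_case above 2 N).
It also fails if it takes over 54 s, if anything falls off the work surface, if the arm or the gripper's body presses on something with over 40 N, if the wrist force passes 120 N, or if a joint passes its speed limit or range.

### The arm

A 6-joint arm with a two-finger parallel gripper is mounted at the origin on the work surface. World frame = base frame: x ahead of the robot, y to its left, z up, the work surface at z = 0. Lengths are in m, angles in rad, forces in N, time in s.
With the tool pointing down it reaches from about 0.425 to 0.925 m from the base axis. Payload 12.5 kg.
Tool frame: the origin (TCP) lies between the finger pads; the fingertips stand 25 mm ahead of it and the grasp point (between the pads) lies 6 mm ahead of it; y points along the fingers, z is the direction in which the jaws open and shut, and the axes are right-handed (so a half turn about y gives the same grasp; the last joint's range is limited). The gripper opens to 85 mm and grips with 20 to 120 N. Pads are 22 mm wide; open, the fingers measure 114 mm over their backs; the gripper's body (76 mm by 85 mm) begins 54 mm behind the grasp point. The pads swing forward as they close: fully open they stand 13 mm farther back than shut.
Start: joints at [-1.218, 0.491, 1.559, -0, 1.092, -0.106], TCP at [0.277, -0.56, 0.256] pointing down, gripper open.
Joint ranges: [-3.1, 3.1], [-0.84, 2.19], [0.05, 2.79], [-1.13, 4.28], [0.06, 2.93], [-2.69, 2.69]. Speed limits (rad/s): [2.22, 2.22, 2.79, 3.14, 3.14, 3.14].

### API

Orientations are given as a unit quaternion [w, x, y, z].
In Python, from cell import * gives the robot as it stands. The module is installed in compiled form; this text tells all that it offers. Calls block until the motion is done:
- reach(position, orientation): joint-space move of the TCP to a pose.
- servo_line(position, velocity=0.15, rotation=None): straight line of the TCP; rotation=None keeps the orientation; velocity is the mean speed in m/s.
- goto_joints(angles): joint-space move.
- move_gripper(opening, grip_force=None): finger opening in m; grip_force is the grip in N (None keeps the last); returns when the fingers have stopped.
- sleep(seconds).
- solve_ik(position, orientation): joint angles nearest the present ones, or None.
- grab_frame(name): name is "scene" or "top" or "wrist"; returns (picture, depth): 420x560x3 uint8, blue, green, red; 420x560 float32, m along the optical axis (not along the pixel's ray), 0 where there is no reading.
- get_calibration(name): a dict with "intrinsics" (3x3 intrinsics, pixels), "R" (3x3) and "t" (3): a world point X has camera coordinates R X + t. Camera axes: x right, y down, z forward; pixel columns grow to the right and rows downward; lengths in m; the calibration is good to about 2 mm. The wrist camera is an equidistant fisheye: a pixel r from the principal point sees the ray r / f radians off the axis. A picture is of the moment at which its call begins: read the wrist's pose just before it. get_calibration takes no time and is no camera call; for the wrist camera it gives the pose at the moment of the call.
A pose or a line that the arm cannot do raises Unreachable and nothing moves.
- sign_off(): hands the job in, once; it reports no verdict.
Trained networks look in the newest picture that a camera, given by its name, has taken for a name from the list of things; names that differ only in an ending like _2 or _b are one class to them, and where a whole thing is asked for, a point or a joint stands for the part that bears it (a point fixed in the world has none). Each returns a list of dicts, best first, with "conf" (0 to 1); they miss things now and then, are a little off and sometimes report something else, mostly with a low value. They report only what shows in the picture. A call takes as long as a camera call.
- outline_of(camera, target): "mask" (420x560 bool, what is visible of it) and "at" ([column, row] in pixels, amid what is visible of it).
- mark_of(camera, target): "at" ([column, row] in pixels: a listed point, or the origin of a listed thing).
Readings, each from a call of its own:
- read_clock(): time.
- read_joint_positions(): joint angles.
- read_qvel(): joint speeds.
- read_joint_torque(): joint torques, N m.
- read_eef_pos(): TCP position.
- read_ee_rot(): TCP orientation.
- read_wrist_force(): force on the tool from outside, world axes, zero at the start.
- read_wrist_torque(): the same for the moment, N m.
- read_grip_width(): finger opening in m.
Only numpy, scipy, OpenCV 4.12 (cv2) and the standard library are available. Lean on these libraries where they do the work, as an engineer would, in place of code of your own. Each camera call takes 0.05 s, during which the arm holds its last target. There are 200 camera calls.

## Working session

There is one attempt and no reset: what is moved stays moved. The work goes in short steps, each a Python script; the robot and the scene stay as the last script left them, time stands still between calls to the robot, and variables do not carry over. Pictures are saved under pics/ and viewed, about 8 in all and at most 12, crops included, and the job is handed in when it is done.

```bash
mkdir -p pics; ls; python3 - <<'E'
from cell import *
import cv2,numpy as np
for n in("scene","top"):
    p,d=grab_frame(n);cv2.imwrite(f"pics/{n}0.png",p);np.save(f"pics/{n}0.npy",d)
    for t in("blue_case","blue_lid","blue_latch","yellow_case"):
        print(n,t,[(np.round(r["at"]),round(r["conf"],2)) for r in mark_of(n,t)],[(np.round(r["at"]),round(r["conf"],2),r["mask"].sum()) for r in outline_of(n,t)])
    c=get_calibration(n);print({k:np.round(v,3).tolist() for k,v in c.items()})
print(read_clock(),read_ee_rot())
a=cv2.imread("pics/scene0.png");b=cv2.imread("pics/top0.png")
E
```

```text
pics
scene blue_case [(array([221., 238.]), 0.91)] [(array([218., 217.]), 0.87, np.int64(9474))]Traceback (most recent call last):
  File "<stdin>", line 6, in <module>
ValueError: it knows: blue_case, yellow_case
```

View pics/scene0.png

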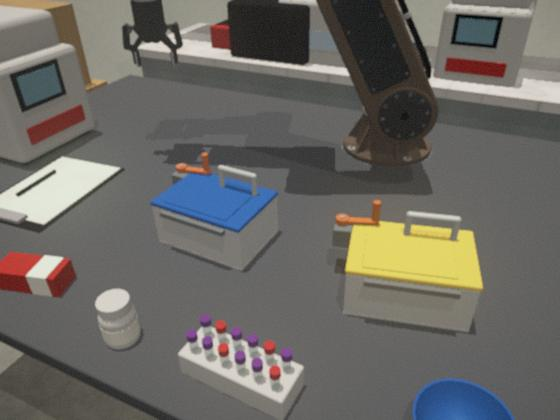

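The scene camera looks back toward the robot. The blue case is at about (218,215) and the yellow one at about (412,270), both latched, with their pegs on the robot side at (205,160) and (377,210). Next I'll fit the lid in the top view.

```bash
cat > h.py <<'E'
from cell import *
import cv2,numpy as np
def ray_z(cal,uv,z):
    K,R,t=(np.array(cal[k],float) for k in("intrinsics","R","t"))
    uv=np.atleast_2d(np.array(uv,float))
    d=np.c_[uv,np.ones(len(uv))]@np.linalg.inv(K).T@R
    c=-R.T@t
    return c+d*((z-c[2])/d[:,2])[:,None]
def cloud(cal,d):
    K,R,t=(np.array(cal[k],float) for k in("intrinsics","R","t"))
    v,u=np.mgrid[:420,:560]
    p=np.stack([u,v,np.ones_like(u)],-1)@np.linalg.inv(K).T*d[...,None]
    return (p-t)@R
E
python3 - <<'E'
from h import *
for n in("top","scene"):
    p,d=grab_frame(n);cv2.imwrite(f"pics/{n}0.png",p)
    c=get_calibration(n); W=cloud(c,d)
    for t in("blue_case","yellow_case"):
        m=mark_of(n,t);o=outline_of(n,t)
        print(n,t,[(np.round(r["at"]),round(r["conf"],2),ray_z(c,r["at"],0).round(3)) for r in m],[(np.round(r["at"]),round(r["conf"],2)) for r in o])
        if not o: continue
        M=o[0]["mask"]&(d>0)
        hsv=cv2.cvtColor(p,cv2.COLOR_BGR2HSV)
        H=hsv[...,0]
        col=((H>100)&(H<125) if "blue" in t else (H>22)&(H<35))&(hsv[...,1]>120)
        L=M&col&(abs(W[...,2]-.102)<.008)
        if L.sum()>50:
            r=cv2.minAreaRect((W[L][:,:2]*1000).astype(np.float32)); print(" lid rect mm",r,"z",np.median(W[L][:,2]),L.sum(), cv2.boxPoints(r).round(0).tolist())
        org=M&(H<14)&(hsv[...,1]>150)&(W[...,2]>.09)
        if org.sum(): print(" orange mean",W[org].mean(0).round(3),"peg",W[org&(W[...,2]>.125)].mean(0).round(3),org.sum())
        hd=M&(W[...,2]>.125)&(hsv[...,1]<80)
        if hd.sum(): print(" handle",W[hd].mean(0).round(3),hd.sum())
print(read_clock(),read_ee_rot())
E
```

```text
top blue_case [(array([336., 219.]), 0.62, array([[ 0.579, -0.194,  0.   ]]))] [(array([348., 214.]), 0.82)]
 lid rect mm ((573.9390869140625, -204.515380859375), (213.7156219482422, 153.43167114257812), 87.2546157836914) z 0.1040293428220366 7986 [[492.0, -308.0], [645.0, -315.0], [656.0, -101.0], [502.0, -94.0]]
 orange mean [ 0.509 -0.306  0.12 ] peg [ 0.502 -0.269  0.153] 223
 handle [ 0.532 -0.172  0.15 ] 299
top yellow_case [(array([153., 223.]), 0.83, array([[0.581, 0.199, 0.   ]]))] [(array([142., 218.]), 0.59)]
 lid rect mm ((580.1777954101562, 201.10777282714844), (154.31544494628906, 214.07962036132812), 13.547786712646484) z 0.10439583818310968 7832 [[480.0, 287.0], [530.0, 79.0], [680.0, 115.0], [630.0, 323.0]]
 orange mean [0.554 0.065 0.111] peg [nan nan nan] 31
 handle [0.53  0.217 0.149] 277
scene blue_case [(array([219., 236.]), 0.7, array([[ 0.576, -0.203,  0.   ]]))] []
scene yellow_case [(array([404., 292.]), 0.61, array([[0.579, 0.199, 0.   ]]))] []
0.65 [-0.16078143  0.16077338 -0.68855813  0.68861379]<stdin>:17: RuntimeWarning: Mean of empty slice.
  ret = um.true_divide(
```

View pics/top0.png

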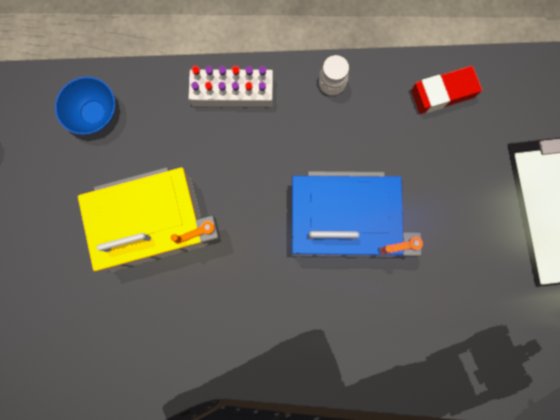

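The blue lid rectangle gives its centre at (0.574, -0.2045) with yaw of about -2.7°. The handle position agrees with this. The peg at (0.502, -0.269) puts the lever at about 0.23 rad already. I'll cage the peg loosely between the fingers and follow the arc.

```bash
cat >> h.py <<'E'
from scipy.spatial.transform import Rotation as Ro
C=np.array([.574,-.2045]); YAW=-.048
def loc(x,y,z):   # mm in case frame -> world m
    c,s=np.cos(YAW),np.sin(YAW)
    return np.array([C[0]+(c*x-s*y)/1e3,C[1]+(s*x+c*y)/1e3,z/1e3])
def quat(jaw,tilt=0):  # tool pointing down, jaw axis at world heading `jaw`
    Z=np.array([np.cos(jaw),np.sin(jaw),0]);Y=np.array([0,0,-1.])
    R=Ro.from_matrix(np.c_[np.cross(Y,Z),Y,Z])
    q=R.as_quat(); return np.array([q[3],q[0],q[1],q[2]])
def peg(a,z,r=60): return loc(-55-r*np.sin(a),-127+r*np.cos(a),z)
E
cat > plan.py <<'E'
from h import *
A=np.linspace(.23,1.52,8)
for off in(0,np.pi):
    print(off,[None if (q:=solve_ik(peg(a,145),quat(np.pi+YAW+a+off))) is None else np.round(q,2).tolist() for a in A[[0,3,7]]])
    for th in(0,.7,1.45):
        b=np.arctan2(52,-120)-th; p=loc(77+131*np.cos(b),30,92+131*np.sin(b)+6)
        q=solve_ik(p,quat(YAW+off)); print("  lid",th,p.round(3),None if q is None else np.round(q,2).tolist())
E
python3 plan.py
```

```text
0 [[-0.61, 0.55, 1.81, -0.0, 0.78, 2.35], [-0.66, 0.53, 1.85, -0.0, 0.76, 1.75], [-0.74, 0.53, 1.84, -0.0, 0.76, 0.93]]
  lid 0 [ 0.532 -0.172  0.15 ] [-0.43, 0.53, 1.83, -0.0, 0.78, -0.38]
  lid 0.7 [ 0.594 -0.175  0.215] [-0.39, 0.52, 1.62, -0.0, 1.0, -0.35]
  lid 1.45 [ 0.69  -0.18   0.224] [-0.35, 0.65, 1.35, -0.0, 1.14, -0.3]
3.141592653589793 [[-0.61, 0.55, 1.81, -0.0, 0.78, -0.79], [-0.66, 0.53, 1.85, -0.0, 0.76, -1.4], [-0.74, 0.53, 1.84, -0.0, 0.76, -2.21]]
  lid 0 [ 0.532 -0.172  0.15 ] None
  lid 0.7 [ 0.594 -0.175  0.215] None
  lid 1.45 [ 0.69  -0.18   0.224] None
```

```bash
python3 - <<'E'
from h import *
J=lambda a:quat(YAW+a)
a0=.23
move_gripper(.055)
reach(peg(a0,230),J(a0)); print("above",read_clock())
p,d=grab_frame("wrist");cv2.imwrite("pics/w1.png",p)
servo_line(peg(a0,147)); print("down",read_wrist_force().__str__())
move_gripper(.022,20); print("width",read_grip_width(),read_wrist_force(),read_clock())
E
```

```text
above 2.4333
down [-0.08922176  0.31421625 -0.66402497]
width 0.02168896268906894 [-0.03394333 -0.02168019  0.57401172] 3.6
```

View pics/w1.png

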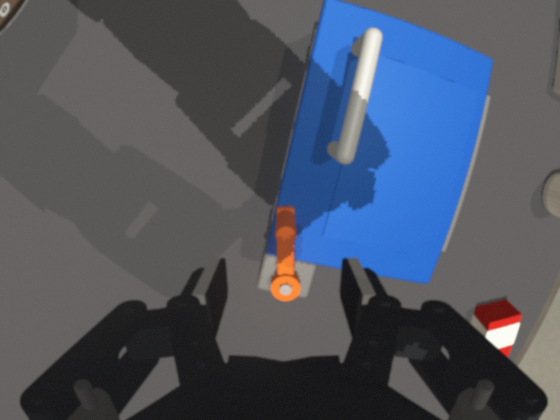

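The wrist view shows the lever centred between the jaws, with the peg at (286,215) and the pivot at (286,288). Next is the arc.

```bash
python3 - <<'E'
from h import *
for a in np.linspace(.23,1.56,9)[1:]:
    servo_line(peg(a,147),.08,quat(YAW+a)); f=read_wrist_force(); print(round(a,2),np.round(f,1))
    if np.linalg.norm(f)>25: print("STOP");break
p,d=grab_frame("scene");cv2.imwrite("pics/s2.png",p)
print(read_clock())
E
```

```text
0.4 [ 0.2 -0.   0.3]
0.56 [-0.2  0.1 -0.1]
0.73 [-0.2 -1.  -0.3]
0.9 [-0.8 -0.2 -0.3]
1.06 [-0.1  0.3 -0.9]
1.23 [ 0.3 -0.5  0.1]
1.39 [ 0.6  0.1 -0.2]
1.56 [-0.7  0.2 -0.4]
6.1833
```

View pics/s2.png

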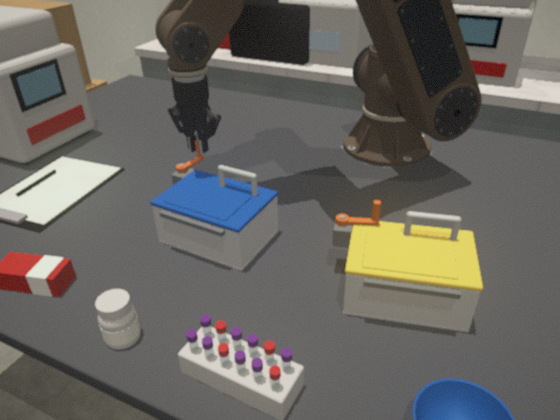

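The lever is swung to the front, with its peg still between the fingers at about (197,150). I'll retreat, check the latch angle, and approach the handle.

```bash
python3 - <<'E'
from h import *
move_gripper(.05)
e=np.array(read_eef_pos()); servo_line(e+[0,0,.09],.2)
reach(loc(-43,30,245),quat(YAW)); move_gripper(.06)
p,d=grab_frame("wrist");cv2.imwrite("pics/w3.png",p)
p,d=grab_frame("top");cv2.imwrite("pics/t3.png",p)
W=cloud(get_calibration("top"),d);h=cv2.cvtColor(p,cv2.COLOR_BGR2HSV)
o=((h[...,0]<14)&(h[...,1]>150)&(W[...,2]>.09)&(W[...,1]<-.2)&(W[...,0]<.56)&(d>0))
k=o&(W[...,2]>.13)
print("orange",o.sum(),W[o].mean(0).round(3),"peg",k.sum(),W[k].mean(0).round(3) if k.sum() else None,"pivot",peg(0,108,0),"exp",peg(1.56,150), read_clock())
servo_line(loc(-43,30,152),.12); print(np.round(read_wrist_force(),1))
move_gripper(.0,35); print(read_grip_width(),np.round(read_wrist_force(),1),read_eef_pos(),read_clock())
E
```

```text
orange 86 [ 0.477 -0.315  0.157] peg 27 [ 0.458 -0.288  0.251] pivot [ 0.51296969 -0.32871474  0.108     ] exp [ 0.45307337 -0.32518899  0.15      ] 9.175
[0.3 0.1 0.3]
0.010844731467126405 [0.9 0.6 3.9] [ 0.53276757 -0.17250623  0.15239091] 10.6
```

View pics/w3.png

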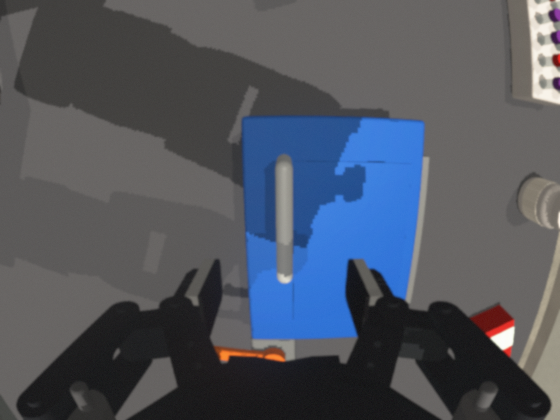

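The bar is gripped at a width of 10.8 mm, and the lever at (250,355) points to the front, clear. Now the lid goes up along its arc.

```bash
python3 - <<'E'
from h import *
b0=np.arctan2(52,-120)
for th in np.linspace(0,1.5,16)[1:]:
    b=b0-th; servo_line(loc(77+130.8*np.cos(b),30,92+130.8*np.sin(b)+8),.06)
    f=np.array(read_wrist_force()); print(round(th,2),np.round(f,1),round(read_grip_width(),4))
    if np.linalg.norm(f)>35: print("STOP");break
p,d=grab_frame("scene");cv2.imwrite("pics/s4.png",p)
print(read_clock())
E
```

```text
0.1 [-1.3 -0.3  0.1] 0.0106
0.2 [-4.5 -0.   3.5] 0.0107
0.3 [-8.3  0.7  6.5] 0.0106
0.4 [-10.8   1.4   9.8] 0.0105
0.5 [-12.7   2.2  15. ] 0.0108
0.6 [-14.1   3.3  20.5] 0.0104
0.7 [-12.3   3.8  20.4] 0.011
0.8 [-6.4  3.2 15.2] 0.0104
0.9 [-4.4  3.2 14. ] 0.0105
1.0 [-2.6  2.8 10.6] 0.0107
1.1 [0.4 2.8 7.3] 0.0107
1.2 [0.6 3.  5.3] 0.0103
1.3 [2.8 3.4 5.1] 0.0102
1.4 [3.5 5.  3.8] 0.01
1.5 [2.4 5.7 4.2] 0.0107
16.15
```

View pics/s4.png

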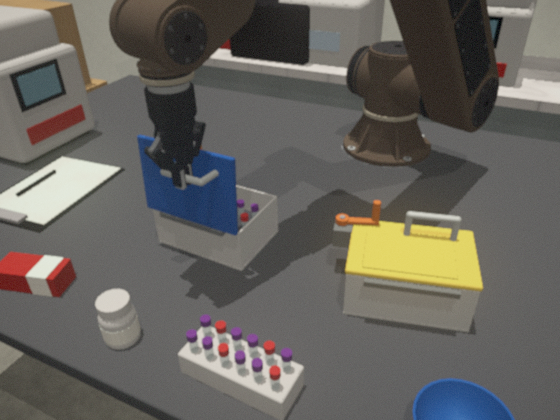

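The lid is upright and the tubes are visible. I'll release with a small opening, withdraw straight up, and check.

```bash
python3 - <<'E'
from h import *
move_gripper(.028); print(np.round(read_wrist_force(),1))
e=np.array(read_eef_pos())
for k in(.02,.05,.14): servo_line(e+[0,0,k],.08); print(k,np.round(read_wrist_force(),1))
goto_joints([-1.218,0.491,1.559,0,1.092,-0.106])
p,d=grab_frame("scene");cv2.imwrite("pics/s5.png",p)
W=cloud(get_calibration("scene"),d);h=cv2.cvtColor(p,cv2.COLOR_BGR2HSV)
L=(h[...,0]>100)&(h[...,0]<125)&(h[...,1]>120)&(W[...,2]>.1)&(abs(W[...,1]+.2)<.14)&(d>0)
q=W[L]; n=np.linalg.svd(q-q.mean(0),full_matrices=False)[2][2]; print("lid n",n.round(3),"angle",np.arccos(abs(n[2])),q.min(0),q.max(0))
p,d=grab_frame("top");cv2.imwrite("pics/t5.png",p)
W=cloud(get_calibration("top"),d);h=cv2.cvtColor(p,cv2.COLOR_BGR2HSV)
o=((h[...,0]<14)&(h[...,1]>150)&(W[...,2]>.09)&(W[...,1]<-.25)&(W[...,0]<.56)&(d>0))
k=o&(W[...,2]>.13); m=W[k].mean(0); v=m-peg(0,0,0); print("peg",k.sum(),m.round(3),"latch",np.arctan2(-v[0],v[1])-YAW)
print(read_clock(),np.round(read_wrist_force(),1))
cv2.imwrite("pics/c5.png",np.hstack([cv2.imread("pics/s5.png")[100:300,80:360],p[130:330,230:510]]))
E
```

```text
[1.9 0.2 1.2]
0.02 [ 0.5 -1.  -0.5]
0.05 [0.3 0.6 0.2]
0.14 [ 0.  -0.4 -0.5]
lid n [ 0.995 -0.037  0.091] angle 1.479174324116649 [ 0.63944902 -0.31234151  0.10000864] [ 0.66821491 -0.10069505  0.24721145]
peg 18 [ 0.455 -0.316  0.142] latch 1.3997654615080246
20.8333 [ 0.2 -0.1 -0.5]
```

View pics/c5.png

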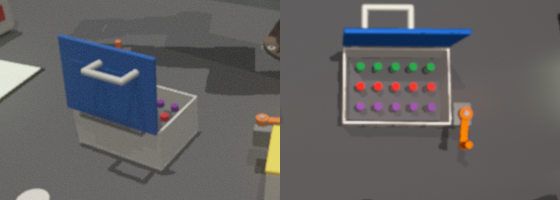

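```bash
python3 -c "
from cell import *
sign_off()"
```

```text
the job is handed in; nothing more can be done
```

The blue case stands open with its latch lever swung clear, and I have handed the job in. I caged the peg between the fingers and swung the lever round its arc to the front. I then gripped the lid's handle, raised the lid, released it and moved the arm away to its start position.

- **Last checks:** the lid stands at about 1.48 rad by depth-plane fit. The lever is at about 1.40 rad from the top camera, and that reading rests on only 18 pixels of the peg. I had aimed for 1.5 and 1.56 rad, and both results are above the limits of 1.15 and 1.2 rad.
- **Contact and forces:** the wrist force was near zero after the arm withdrew, and the highest reading while lifting the lid was about 25 N. I kept the arm away from the yellow case.
- **Time:** the clock read 20.8 s of the 54 s allowed.
- **A check that failed:** a lever reading taken midway from the top camera was unusable because the gripper covered the peg. I relied on the wrist picture at that point, and the final reading agreed with it.

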